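# Test and re-arm the emergency stop of the printer bench

### The job

Give the printer bench's emergency stop its function test, using only the fingertips: press the big three-lobed mushroom button in until it latches and stays in by itself, then push against a lobe to twist it clockwise until the latch lets go and it springs back out. Then press the small round reset button at the other end of the same box to re-arm it, and let go. Do not grip the stop button or take it between the fingers, and leave the neighbouring switch box and everything lying about alone.

Things in the scene. Friction and masses are not known exactly. Their poses are not given: they have to be found in the camera images.
- station: Emergency-stop station screwed to the bench: light grey enclosure 92 x 190 mm in plan, 62 mm high (fixing feet reach 109 mm from its middle at both ends). Origin: centre of its underside, on the bench; z up, y along its length towards the mushroom stop button, x across it. Mushroom's axis at y = +45 mm, reset button's at y = -58 mm. A gland and a bend of cable stand on its +x side.
- stop_head: Head of the mushroom stop button: domed hub 56 mm across with three rounded finger lobes 120 degrees apart, each 21 mm wide, 16 mm high, reaching 41.5 mm from the axis. Origin: on the axis at the head's underside, 90 mm above the bench when out, 84 mm latched; crown 22 mm above it, lobes' upper faces 16 mm. Its axes turn with the head, parallel to the station's at rest; one lobe points along +y.
- stop_top (a point): Centre of the mushroom head's crown, 22 mm above the head's underside: 112 mm above the bench when out.
- stop_mid (a point): Point on the mushroom's axis 8 mm above the head's underside (half-way up the lobes). Under the head are a neck 26 mm across and a collar 66 mm across whose top is 68 mm above the bench.
- lobe0 (a point): Middle of the lobe that points along the head's +y: 31 mm from the axis, half-way up (8 mm above the head's underside).
- lobe1 (a point): Middle of the lobe 120 degrees counter-clockwise (seen from above) from lobe0, likewise.
- lobe2 (a point): Middle of the lobe 240 degrees counter-clockwise (seen from above) from lobe0, likewise.
- stop_push (a joint): How far the mushroom is pressed in (m), straight down: 0 = out, 0.009 = end stop. The spring pushes it out with 4 N at 0 and 8 N at 0.009; passing the latch takes about 9 N. Pressed to the end stop and let go, it stays latched at about 0.006.
- stop_turn (a joint): How far the head is twisted (rad), clockwise seen from above: 0 = rest, 1.05 = end stop. A spring (0.12 N m per rad) turns it back to 0 when let go. Latched in, the head comes free at about 0.4 to 0.6 rad and springs out.
- reset_button_top (a point): Centre of the top face of the reset button: a plain black round push button 26 mm across in a round bezel 42 mm across and 12 mm high, at the other end of the station; 84 mm above the bench when out, 10 mm above its bezel.
- reset_button (a joint): How far the reset button is pressed (m), straight down: 0 = out, 0.006 = fully in, which takes 5 N. It springs back by itself.
- switchbox: Another light grey switch box, 85 x 160 mm, 58 mm high, screwed to the bench, to be left alone. Origin: centre of its underside; y along its length, towards its smooth round mushroom button 40 mm across (no lobes; top 87 mm above the bench, at y = +35 mm). At the other end a clear pilot lamp and a small selector. It and the station may change places.
- box_button (a joint): How far that box's smooth mushroom button is pressed (m): 0 = out, 0.006 = in.
- spool: Full filament spool lying flat, 200 mm across, 62 mm high, 0.9 kg, at the back of the bench. Origin: centre of its underside.
- scraper: Bed scraper with a flat blade, 200 mm long, lying at the robot's right.
- screwdriver: Screwdriver, 190 mm long, lying in front of the station's -x side, about 90 mm from the station's centre line.
- caliper: Digital caliper, 235 mm long, lying in front of the switch box, about 92 mm from its centre line.
- gluestick: Glue stick standing upright, 29 mm across, 93 mm high, behind the station's +x side, about 105 mm from its centre line. Origin: centre of its underside.
- nozzle_tray: Clear tray 90 x 90 x 28 mm with brass nozzles and small screws, at the robot's left. Origin: centre of its underside.
- bracket: Printed angle bracket 70 x 40 x 49 mm, standing behind the switch box. Origin: centre of its underside.

How it is judged:
On the way, in this order (a step that is already met when the one before it is completed fails the run):
1. the mushroom is pressed in and stays latched by itself, with no finger on it (value of joint stop_push above 0.005 m and contact force between the fingers and stop_head below 0.3 N), for 0.2 s.
2. its head is twisted clockwise (value of joint stop_turn above 0.35 rad).
3. the latch has let go: the mushroom is out again and its head has turned back to rest (value of joint stop_push below 0.0015 m and value of joint stop_turn below 0.15 rad), for 0.2 s.
4. the reset button is pressed in (value of joint reset_button above 0.004 m), for 0.05 s.
At the end, for the whole second after the job is handed in: The mushroom stop button is out (less than 1.5 mm in) and turned back to rest (under 0.15 rad), the reset button is out again (less than 1.5 mm in), the switch box's button is out, and every loose thing lies within 20 mm (the spool 30 mm) of where it was (all of step 3 and value of joint each of reset_button, box_button below 0.0015 m and distance of spool from where it was at the start of the episode below 0.03 m and distance of each of scraper, screwdriver, caliper, gluestick, nozzle_tray, bracket from where it was at the start of the episode below 0.02 m); the robot touches nothing.
It fails at once if the stop button's head is gripped or taken between the fingers (contact force between the fingers and stop_head above 3 N and (distance between the grasp point and stop_mid below 0.013 m or (horizontal distance between the grasp point and lobe0 below 0.013 m and z of the grasp point in the frame of stop_head below 0.026 m) or (horizontal distance between the grasp point and lobe1 below 0.013 m and z of the grasp point in the frame of stop_head below 0.026 m) or (horizontal distance between the grasp point and lobe2 below 0.013 m and z of the grasp point in the frame of stop_head below 0.026 m))).
It fails at once if the neighbouring switch box's mushroom button is pressed 3 mm or more (value of joint box_button above 0.003 m).
It fails at once if something lying about is lifted, carried or knocked more than 20 mm (the spool 30 mm) from its place (distance of spool from where it was at the start of the episode above 0.03 m or distance of any of scraper, screwdriver, caliper, gluestick, nozzle_tray, bracket from where it was at the start of the episode above 0.02 m).
It also fails if it takes over 53 s, if anything falls off the work surface, if the arm or the gripper's body presses on something with over 40 N, if the wrist force passes 120 N, or if a joint passes its speed limit or range.

### The arm

A 6-joint arm with a two-finger parallel gripper is mounted at the origin on the work surface. World frame = base frame: x ahead of the robot, y to its left, z up, the work surface at z = 0. Lengths are in m, angles in rad, forces in N, time in s.
With the tool pointing down it reaches from about 0.275 to 0.85 m from the base axis. Payload 5.2 kg.
Tool frame: the origin (TCP) lies midway between the tips of the shut fingers; the grasp point (between the pads) lies 19 mm behind it (grip_point_offset is the distance from the TCP to the grasp point, in m); x points along the fingers, z is the direction in which the jaws open and shut, and the axes are right-handed (so a half turn about x gives the same grasp; the last joint's range is limited). The gripper opens to 85 mm and grips with 20 to 120 N. Pads are 22 mm wide; open, the fingers measure 114 mm over their backs; the gripper's body (76 mm by 85 mm) begins 54 mm behind the grasp point. The pads swing forward as they close: fully open they stand 13 mm farther back than shut.
Start: joints at [-1.451, 0.259, 1.535, -0, 1.348, -0.203], TCP at [0.174, -0.522, 0.231] pointing down, gripper open.
Joint ranges: [-3.14, 3.14], [-0.91, 2.08], [0.19, 2.58], [-1.22, 4.36], [0.22, 2.71], [-3.12, 3.12]. Speed limits (rad/s): [2.57, 2.57, 3.14, 3.14, 3.14, 3.14].

### API

Orientations are given as [roll, pitch, yaw] about the fixed x, y, z axes, in that order (R = Rz(yaw) Ry(pitch) Rx(roll)).
In Python, from plant import * gives the robot as it stands. The module is installed in compiled form; this text tells all that it offers.
- The arm moves only by the tool move_arm, never from a script. Its argument "rows" is a list of rows, each an object of numbers: "tx", "ty", "tz": the shift along the tool's x, y, z in mm; "wx", "wy", "wz": the turn, a rotation vector about the tool's x, y, z in degrees; "claw": the opening, from 0 (shut) to 1 (fully open). A call has 1 to 5 rows; each row is the pose to reach, as a shift and turn from the pose commanded when the call began, along the tool's axes at that moment; what a row does not reach only later rows make up. A row lasts 1/10 s, in which the tool goes at most 50 mm and 8.59 degrees, less where a joint would pass 70% of its speed; a pose out of reach is approached as far as the arm can. A call with a gripper value outside its range is refused whole. The fingers move at their own pace and stop on an object; "force" is the grip in N (left out, the last holds). Time passes only in rows, so rows that repeat a pose let the fingers close. It gives the time, the measured TCP pose, the force and the opening at its end, in the units of the state.
- sense(): the state, without advancing time (a new reading comes with each control period).
- camera(name): name is "scene" or "side" or "wrist"; returns a dict with "img" (480x640x3 uint8, red, green, blue), "fx", "fy", "cx", "cy" (pixels), "rvec" (rotation vector, rad) and "tvec" (3), from world to camera coordinates, as OpenCV has them. Camera axes: x right, y down, z forward; pixel columns grow to the right and rows downward; lengths in m; the calibration is good to about 2 mm. A picture is of the moment at which its call begins. There is no depth.
- hand_in(): hands the job in, once; it reports no verdict.
The state is a dict: "t": time; "joint_pos": joint angles; "dq": joint speeds; "effort": joint torques, N m; "ee_pos": TCP position; "ee_rot": TCP orientation; "ft_force": force on the tool from outside, world axes, zero at the start; "torque": the same for the moment, N m; "gripper_width": opening from 0.0 (shut) to 1.0 (fully open).
Only numpy, scipy, OpenCV 4.12 (cv2) and the standard library are available. Lean on these libraries where they do the work, as an engineer would, in place of code of your own. Each camera call takes 0.05 s, during which the arm holds its last target.

## Working session

There is one attempt and no reset: what is moved stays moved. The work goes in short steps, Python scripts to look and compute and a tool call to move; the robot and the scene stay as the last step left them, time stands still between calls to the robot, and variables do not carry over. Pictures are saved under pics/ and viewed, and the job is handed in when it is done.

Besides the shell and the picture viewer there is one more tool, called as name(argument=value, ...), one argument or row to a line, values as JSON. move_arm: Moves the arm, as the interface text tells. Its arguments: {"type":"object","properties":{"rows":{"type":"array","items":{"type":"object","properties":{"tx":{"type":"number"},"ty":{"type":"number"},"tz":{"type":"number"},"wx":{"type":"number"},"wy":{"type":"number"},"wz":{"type":"number"},"claw":{"type":"number"}}}},"force":{"type":"number"}},"required":["rows"]}

```bash
mkdir -p pics
python3 - <<'E'
from plant import *
import cv2,pickle
s=sense();print({k:s[k] for k in('t','ee_pos','ee_rot','gripper_width','ft_force')})
d={}
for n in('scene','side','wrist'):
    c=camera(n);d[n]=c;cv2.imwrite(f'pics/{n}0.png',c['img'][:,:,::-1]);print(n,c['fx'],c['cx'],c['cy'],c['rvec'],c['tvec'])
pickle.dump(d,open('c0.pkl','wb'))
E
```

```text
{'t': 0.0, 'ee_pos': array([ 0.17443714, -0.52103355,  0.23047294]), 'ee_rot': array([2.93090625, 1.56894711, 1.68292445]), 'gripper_width': 1.004214341298801, 'ft_force': array([-0.22556736, -0.57029784,  1.2929954 ])}
scene 555.089841836651 313.91490939434397 236.77762055079083 [ 2.16287858  0.60944048 -0.30242129] [-0.52974222 -0.11887241  1.53326702]
side 603.3374289872513 311.59565431158575 235.82065798040693 [ 0.2208286  -2.89982368  1.04446396] [0.62006744 0.12381185 1.3813796 ]
wrist 381.89778621659997 318.11185558342504 243.86633373546258 [-2.35169455  1.69372571  0.24809303] [-0.54980658 -0.03823405  0.38032585]
```

View pics/scene0.png

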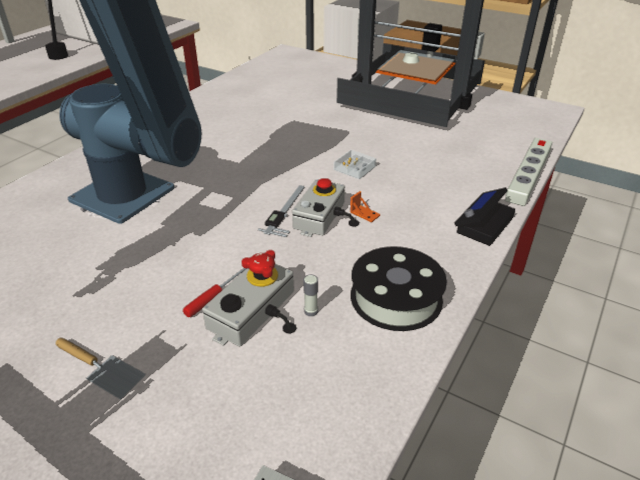

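View pics/side0.png

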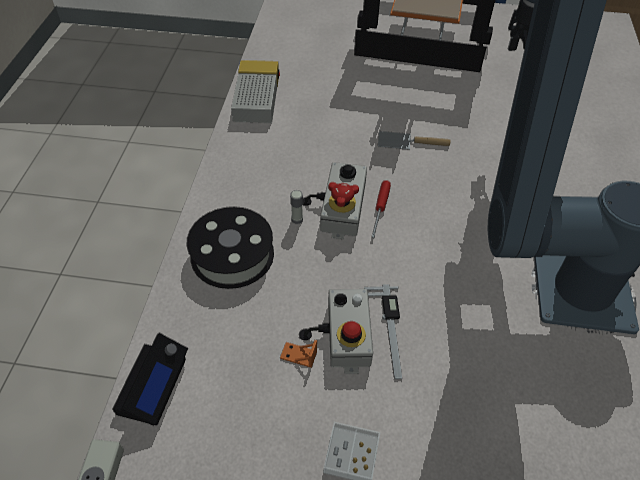

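View pics/wrist0.png

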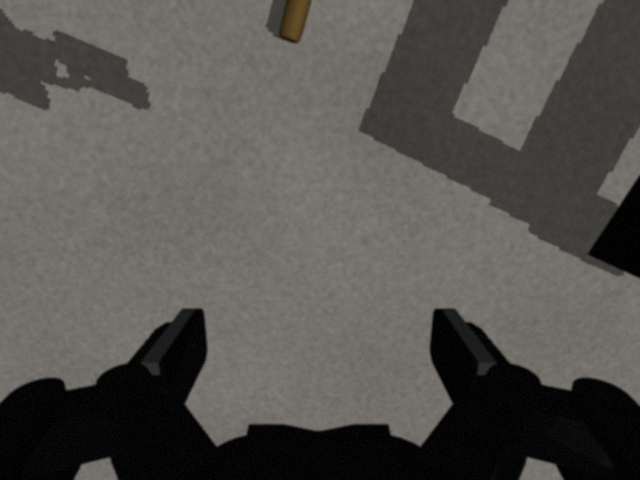

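Station is the box with the red lobed head and yellow collar: scene ≈(260,262), side ≈(343,192). Its reset is at scene ≈(232,303), side ≈(348,171). Zooming in to measure.

Run:
```python
import cv2
a=cv2.imread('pics/scene0.png')[230:350,180:320];cv2.imwrite('pics/sz.png',cv2.resize(a,None,fx=5,fy=5,interpolation=cv2.INTER_CUBIC))
a=cv2.imread('pics/side0.png')[155:245,285:405];cv2.imwrite('pics/dz.png',cv2.resize(a,None,fx=6,fy=6,interpolation=cv2.INTER_CUBIC))
```

```text
(no output)
```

View pics/sz.png

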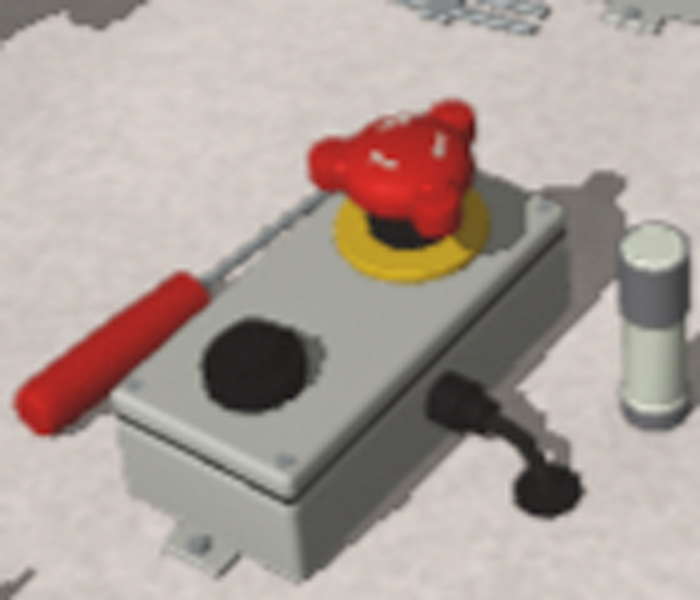

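View pics/dz.png

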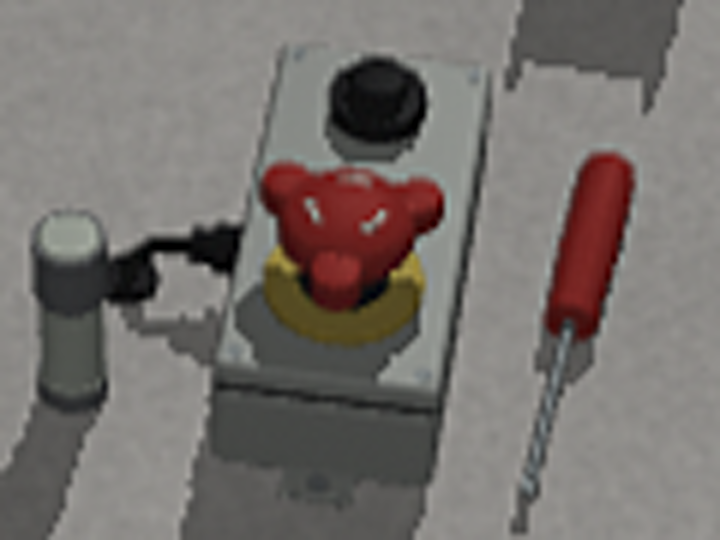

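```bash
cat > h.py <<'E'
import numpy as np,cv2,pickle
from scipy.optimize import least_squares
from scipy.spatial.transform import Rotation as R
def proj(c,P):
    K=np.array([[c['fx'],0,c['cx']],[0,c['fy'],c['cy']],[0,0,1.]])
    return cv2.projectPoints(np.asarray(P,float).reshape(-1,1,3),np.asarray(c['rvec'],float),np.asarray(c['tvec'],float),K,None)[0].reshape(-1,2)
def w(p,P):
    P=np.asarray(P,float);c,s=np.cos(p[2]),np.sin(p[2])
    return P@np.array([[c,-s,0],[s,c,0],[0,0,1]]).T+[p[0],p[1],0]
L=lambda k:[31e-3*np.cos(np.pi/2+k*2*np.pi/3),.045+31e-3*np.sin(np.pi/2+k*2*np.pi/3),.098]
E
cat > fit.py <<'E'
from h import *
d=pickle.load(open('c0.pkl','rb'))
C=lambda a,b:[a*.045,b*.094,.062]
sc=[(C(-1,-1),115,390),(C(1,-1),295,492),(C(1,1),567,225),(L(0),453,125),(L(1),333,165),(L(2),438,205)]
sd=[(C(1,-1),285,50),(C(-1,-1),490,68),(C(-1,1),437,400),(C(1,1),215,375),(L(0),337,280),(L(1),423,203),(L(2),285,182)]
S=np.array([((u+.5)/5-.5+180,(v+.5)/5-.5+230) for _,u,v in sc]);D=np.array([((u+.5)/6-.5+285,(v+.5)/6-.5+155) for _,u,v in sd])
def f(p):return np.r_[(proj(d['scene'],w(p,[a[0] for a in sc]))-S).ravel(),(proj(d['side'],w(p,[a[0] for a in sd]))-D).ravel()]
for y0 in(0,1.5,3,4.5):
    r=least_squares(f,[.5,-.2,y0],loss='soft_l1');print(r.x,r.cost)
    if y0==0 or r.cost<best.cost:best=r
print(f(best.x).reshape(-1,2).round(1).tolist())
p=best.x;np.save('pose.npy',p)
for n,P in dict(stop=[0,.045,.112],reset=[0,-.058,.084],l0=L(0),l1=L(1),l2=L(2)).items():print(n,w(p,P)[...,:].round(4))
E
python3 fit.py
```

```text
[ 0.57260108 -0.1738718  -0.00977633] 10.547718042875353
[ 0.57260108 -0.1738718  -0.00977633] 10.547718042875324
[ 0.57260108 -0.1738718  -0.00977634] 10.547718042875472
[ 0.57260108 -0.1738718   6.27340898] 10.547718042875314
[[-0.5, -0.1], [-0.6, -2.7], [-0.1, -4.5], [-0.2, -0.0], [0.1, -0.2], [0.1, 0.8], [-0.7, -1.2], [-0.3, -0.3], [0.3, -1.3], [-0.1, -1.7], [-0.3, 0.6], [-1.0, 0.7], [-0.1, 1.7]]
stop [ 0.573  -0.1289  0.112 ]
reset [ 0.572  -0.2319  0.084 ]
l0 [ 0.5733 -0.0979  0.098 ]
l1 [ 0.546  -0.1441  0.098 ]
l2 [ 0.5997 -0.1446  0.098 ]
```

```bash
cat >> h.py <<'E'
from plant import *
def rel(target,jaw=None):
    s=sense();T=R.from_euler('xyz',s['ee_rot']);e=np.array(s['ee_pos'])
    print('t',round(s['t'],2),'ee',e.round(4),'F',np.round(s['ft_force'],2),'w',round(s['gripper_width'],3))
    print('axes x,y,z\n',T.as_matrix().T.round(3))
    print('shift mm tool',(T.inv().apply(np.array(target)-e)*1000).round(1))
    if jaw is not None:
        for sg in(1,-1):
            z=sg*np.array([np.cos(jaw),np.sin(jaw),0]);x=np.array([0,0,-1.]);M=np.c_[x,np.cross(z,x),z]
            print('turn deg',np.degrees((T.inv()*R.from_matrix(M)).as_rotvec()).round(2))
E
python3 -c "
from h import *
print(sense()['joint_pos']);rel([.573,-.129,.2],np.pi/2-.0098)"
```

```text
[-1.45081554e+00  2.59180876e-01  1.53583305e+00  1.91833622e-05
  1.34802756e+00 -2.02826969e-01]
t 0.15 ee [ 0.1744 -0.5212  0.2307] F [0.08 0.13 0.05] w 0.998
axes x,y,z
 [[-0.     0.001 -1.   ]
 [ 0.948  0.317  0.   ]
 [ 0.317 -0.948 -0.001]]
shift mm tool [  31.2  502.4 -245.4]
turn deg [-1.6094e+02  1.0000e-02 -1.2000e-01]
turn deg [19.06 -0.08 -0.  ]
```

move_arm(
  rows=[
    {"tx": 0,"ty": 502,"tz": -245,"wx": 19.1,"claw": 0},
    {"tx": 0,"ty": 502,"tz": -245,"wx": 19.1,"claw": 0},
    {"tx": 0,"ty": 502,"tz": -245,"wx": 19.1,"claw": 0},
    {"tx": 0,"ty": 502,"tz": -245,"wx": 19.1,"claw": 0},
    {"tx": 0,"ty": 502,"tz": -245,"wx": 19.1,"claw": 0},
  ],
)

```text
invalid input at $.rows[0]: expected keys tx, ty, tz, wx, wy, wz, claw
```

```bash
python3 -c "
from h import *
rel([.573,-.129,.23],np.pi/2-.0098)"
```

```text
t 0.15 ee [ 0.1744 -0.5212  0.2307] F [0.08 0.13 0.05] w 0.998
axes x,y,z
 [[-0.     0.001 -1.   ]
 [ 0.948  0.317  0.   ]
 [ 0.317 -0.948 -0.001]]
shift mm tool [   1.2  502.4 -245.5]
turn deg [-1.6094e+02  1.0000e-02 -1.2000e-01]
turn deg [19.06 -0.08 -0.  ]
```

move_arm(
  rows=[
    {"tx": 0,"ty": 502,"tz": -245,"wx": 19.1,"wy": 0,"wz": 0,"claw": 0},
    {"tx": 0,"ty": 502,"tz": -245,"wx": 19.1,"wy": 0,"wz": 0,"claw": 0},
    {"tx": 0,"ty": 502,"tz": -245,"wx": 19.1,"wy": 0,"wz": 0,"claw": 0},
    {"tx": 0,"ty": 502,"tz": -245,"wx": 19.1,"wy": 0,"wz": 0,"claw": 0},
    {"tx": 0,"ty": 502,"tz": -245,"wx": 19.1,"wy": 0,"wz": 0,"claw": 0},
  ],
)

```text
t: 0.65
ee_pos: [0.3506, -0.348, 0.2312]
ee_rot: [-2.962, 1.571, 1.739]
ft_force: [1.2, 0.1, 0.3]
gripper_width: 0.145
```

```bash
python3 -c "
from h import *
rel([.573,-.129,.23],np.pi/2-.0098)"
```

```text
t 0.65 ee [ 0.3506 -0.348   0.2312] F [1.24 0.1  0.26] w 0.145
axes x,y,z
 [[-0.     0.    -1.   ]
 [ 1.    -0.011 -0.   ]
 [-0.011 -1.    -0.   ]]
shift mm tool [   1.2  219.9 -221.5]
turn deg [1.7991e+02 0.0000e+00 2.0000e-02]
turn deg [-0.09 -0.01  0.  ]
```

move_arm(
  rows=[
    {"tx": 0,"ty": 220,"tz": -180,"wx": 0,"wy": 0,"wz": 0,"claw": 0},
    {"tx": 0,"ty": 220,"tz": -180,"wx": 0,"wy": 0,"wz": 0,"claw": 0},
    {"tx": 0,"ty": 220,"tz": -180,"wx": 0,"wy": 0,"wz": 0,"claw": 0},
    {"tx": 0,"ty": 220,"tz": -180,"wx": 0,"wy": 0,"wz": 0,"claw": 0},
    {"tx": 0,"ty": 220,"tz": -180,"wx": 0,"wy": 0,"wz": 0,"claw": 0},
  ],
)

```text
t: 1.15
ee_pos: [0.5461, -0.1916, 0.2311]
ee_rot: [-1.5, 1.571, -3.081]
ft_force: [0.3, -1.5, 0.5]
gripper_width: 0.001
```

move_arm(
  rows=[
    {"tx": 0,"ty": 34,"tz": -28,"wx": 0,"wy": 0,"wz": 0,"claw": 0},
    {"tx": 0,"ty": 34,"tz": -28,"wx": 0,"wy": 0,"wz": 0,"claw": 0},
  ],
)

```text
t: 1.35
ee_pos: [0.5823, -0.1615, 0.2305]
ee_rot: [2.706, 1.569, 1.13]
ft_force: [-0.2, -0.0, -0.3]
gripper_width: -0.001
```

```bash
python3 -c "
from h import *
rel([.573,-.129,.2],np.pi/2-.0098)
c=camera('wrist');pickle.dump(c,open('w1.pkl','wb'));im=c['img'][:,:,::-1].copy()
p=np.load('pose.npy')
for q in proj(c,w(p,[[0,.045,.112],[0,-.058,.084],L(0),L(1),L(2)])): cv2.drawMarker(im,tuple(int(v) for v in q.round()),(255,255,0),0,10,1)
cv2.imwrite('pics/w1.png',im)
"
```

```text
t 1.35 ee [ 0.5823 -0.1615  0.2305] F [-0.18 -0.03 -0.33] w -0.001
axes x,y,z
 [[ 0.001  0.002 -1.   ]
 [ 1.    -0.005  0.001]
 [-0.005 -1.    -0.002]]
shift mm tool [ 30.5  -9.5 -32.4]
turn deg [-1.7973e+02  8.0000e-02 -1.7000e-01]
turn deg [ 0.27 -0.11 -0.05]
```

View pics/w1.png

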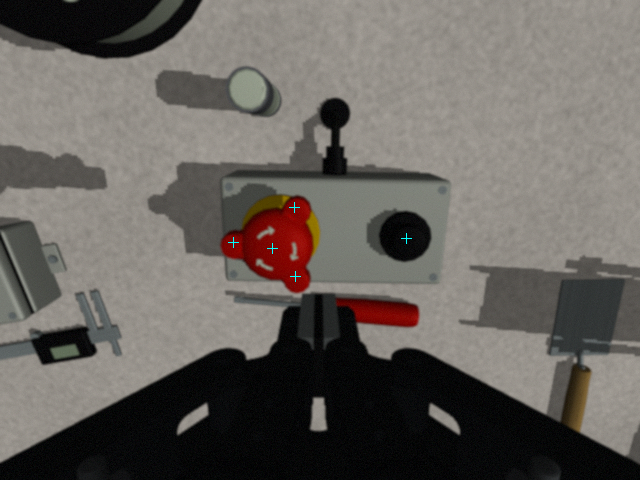

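The wrist image confirms the fit: lobes at (231,243), (300,208) and (297,277), reset at (405,236), all within about 2–5 px of the projected marks. Moving over the crown next.

move_arm(
  rows=[
    {"tx": 0,"ty": -9.5,"tz": -32,"wx": 0.3,"wy": 0,"wz": 0,"claw": 0},
    {"tx": 70,"ty": -9.5,"tz": -32,"wx": 0.3,"wy": 0,"wz": 0,"claw": 0},
    {"tx": 105,"ty": -9.5,"tz": -32,"wx": 0.3,"wy": 0,"wz": 0,"claw": 0},
    {"tx": 105,"ty": -9.5,"tz": -32,"wx": 0.3,"wy": 0,"wz": 0,"claw": 0},
  ],
)

```text
t: 1.8
ee_pos: [0.5645, -0.1325, 0.1204]
ee_rot: [-1.938, 1.558, 2.758]
ft_force: [-1.5, 0.7, -0.3]
gripper_width: -0.001
```

```bash
python3 -c "
from h import *
rel([.573,-.1295,.112],np.pi/2-.0098)
c=camera('wrist');cv2.imwrite('pics/w2.png',c['img'][:,:,::-1])
"
```

```text
t 1.8 ee [ 0.5645 -0.1325  0.1204] F [-1.53  0.67 -0.26] w -0.001
axes x,y,z
 [[-0.012  0.005 -1.   ]
 [ 1.    -0.017 -0.012]
 [-0.017 -1.    -0.005]]
shift mm tool [ 8.3  8.5 -3.1]
turn deg [179.6    1.07   0.42]
turn deg [-0.4  -0.27  0.68]
```

View pics/w2.png

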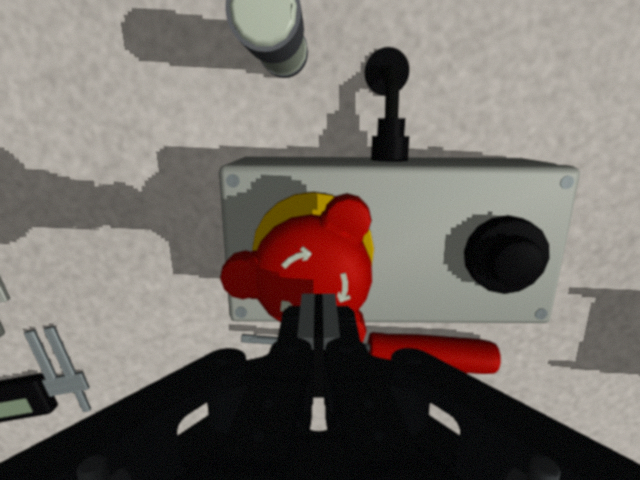

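The tip is right over the head's robot-side half. The reading was mid-motion, so I'll let it settle.

move_arm(
  rows=[
    {"tx": 0,"ty": 0,"tz": 0,"wx": 0,"wy": 0,"wz": 0,"claw": 0},
    {"tx": 0,"ty": 0,"tz": 0,"wx": 0,"wy": 0,"wz": 0,"claw": 0},
  ],
)

```text
t: 2.05
ee_pos: [0.5715, -0.135, 0.1292]
ee_rot: [1.146, 1.566, -0.442]
ft_force: [-0.1, 0.3, 0.1]
gripper_width: -0.001
```

```bash
python3 -c "
from h import *
rel([.573,-.1295,.112],np.pi/2-.0098)"
```

```text
t 2.05 ee [ 0.5715 -0.135   0.1292] F [-0.09  0.33  0.1 ] w -0.001
axes x,y,z
 [[ 0.004 -0.002 -1.   ]
 [ 1.    -0.017  0.004]
 [-0.017 -1.     0.002]]
shift mm tool [17.2  1.3 -5.6]
turn deg [179.61  -0.39  -0.18]
turn deg [-0.39  0.11 -0.25]
```

move_arm(
  rows=[
    {"tx": 2,"ty": 1,"tz": -3,"wx": 0,"wy": 0,"wz": 0,"claw": 0},
    {"tx": 5,"ty": 1,"tz": -3,"wx": 0,"wy": 0,"wz": 0,"claw": 0},
    {"tx": 8,"ty": 1,"tz": -3,"wx": 0,"wy": 0,"wz": 0,"claw": 0},
    {"tx": 8,"ty": 1,"tz": -3,"wx": 0,"wy": 0,"wz": 0,"claw": 0},
    {"tx": 8,"ty": 1,"tz": -3,"wx": 0,"wy": 0,"wz": 0,"claw": 0},
  ],
)

```text
t: 2.55
ee_pos: [0.5708, -0.1306, 0.1182]
ee_rot: [-1.844, 1.57, 2.853]
ft_force: [-1.4, -0.6, -0.5]
gripper_width: -0.003
```

```bash
python3 -c "
from h import *
rel([.573,-.1295,.112],np.pi/2-.0098)"
```

```text
t 2.55 ee [ 0.5708 -0.1306  0.1182] F [-1.4  -0.6  -0.51] w -0.003
axes x,y,z
 [[-0.     0.    -1.   ]
 [ 1.    -0.016 -0.   ]
 [-0.016 -1.    -0.   ]]
shift mm tool [ 6.2  2.1 -1.1]
turn deg [1.7966e+02 4.0000e-02 1.0000e-02]
turn deg [-0.34 -0.01  0.02]
```

move_arm(
  rows=[
    {"tx": 3,"ty": 2,"tz": -1,"wx": 0,"wy": 0,"wz": 0,"claw": 0},
    {"tx": 6,"ty": 2,"tz": -1,"wx": 0,"wy": 0,"wz": 0,"claw": 0},
    {"tx": 9,"ty": 2,"tz": -1,"wx": 0,"wy": 0,"wz": 0,"claw": 0},
    {"tx": 10,"ty": 2,"tz": -1,"wx": 0,"wy": 0,"wz": 0,"claw": 0},
    {"tx": 10,"ty": 2,"tz": -1,"wx": 0,"wy": 0,"wz": 0,"claw": 0},
  ],
)

```text
t: 3.05
ee_pos: [0.5734, -0.1297, 0.1091]
ee_rot: [1.323, 1.57, -0.264]
ft_force: [-1.2, 1.8, 6.4]
gripper_width: -0.001
```

move_arm(
  rows=[
    {"tx": 2,"ty": 0,"tz": 0,"wx": 0,"wy": 0,"wz": 0,"claw": 0},
    {"tx": 4,"ty": 0,"tz": 0,"wx": 0,"wy": 0,"wz": 0,"claw": 0},
    {"tx": 6,"ty": 0,"tz": 0,"wx": 0,"wy": 0,"wz": 0,"claw": 0},
    {"tx": 7,"ty": 0,"tz": 0,"wx": 0,"wy": 0,"wz": 0,"claw": 0},
    {"tx": 7,"ty": 0,"tz": 0,"wx": 0,"wy": 0,"wz": 0,"claw": 0},
  ],
)

```text
t: 3.55
ee_pos: [0.5734, -0.1297, 0.1028]
ee_rot: [1.258, 1.569, -0.328]
ft_force: [-2.8, 2.3, 10.9]
gripper_width: -0.002
```

move_arm(
  rows=[
    {"tx": 1,"ty": 0,"tz": 0,"wx": 0,"wy": 0,"wz": 0,"claw": 0},
    {"tx": 2,"ty": 0,"tz": 0,"wx": 0,"wy": 0,"wz": 0,"claw": 0},
    {"tx": 2,"ty": 0,"tz": 0,"wx": 0,"wy": 0,"wz": 0,"claw": 0},
  ],
)

```text
t: 3.85
ee_pos: [0.5736, -0.1298, 0.1026]
ee_rot: [1.161, 1.568, -0.426]
ft_force: [-4.9, 2.0, 21.8]
gripper_width: -0.001
```

move_arm(
  rows=[
    {"tx": -10,"ty": 0,"tz": 0,"wx": 0,"wy": 0,"wz": 0,"claw": 0},
    {"tx": -30,"ty": 0,"tz": 0,"wx": 0,"wy": 0,"wz": 0,"claw": 0},
    {"tx": -32,"ty": -15,"tz": -20,"wx": 0,"wy": 0,"wz": 0,"claw": 0},
    {"tx": -32,"ty": -28,"tz": -43,"wx": 0,"wy": 0,"wz": 0,"claw": 0},
    {"tx": -32,"ty": -28,"tz": -43,"wx": 0,"wy": 0,"wz": 0,"claw": 0},
  ],
)

```text
t: 4.35
ee_pos: [0.5437, -0.0837, 0.1311]
ee_rot: [-2.173, 1.568, 2.525]
ft_force: [0.0, -0.7, 0.1]
gripper_width: 0.0
```

```bash
python3 -c "
from h import *
rel([.545,-.087,.088],np.pi/2-.0098)
c=camera('side');a=c['img'][135:245,285:405,::-1];cv2.imwrite('pics/d2.png',cv2.resize(a,None,fx=5,fy=5,interpolation=cv2.INTER_CUBIC))
c=camera('wrist');cv2.imwrite('pics/w3.png',c['img'][:,:,::-1])
"
```

```text
t 4.35 ee [ 0.5437 -0.0837  0.1311] F [ 0.03 -0.71  0.06] w 0.0
axes x,y,z
 [[-0.002  0.002 -1.   ]
 [ 1.    -0.014 -0.002]
 [-0.014 -1.    -0.002]]
shift mm tool [43.   1.5  3.4]
turn deg [1.7975e+02 2.1000e-01 1.4000e-01]
turn deg [-0.25 -0.09  0.13]
```

View pics/d2.png

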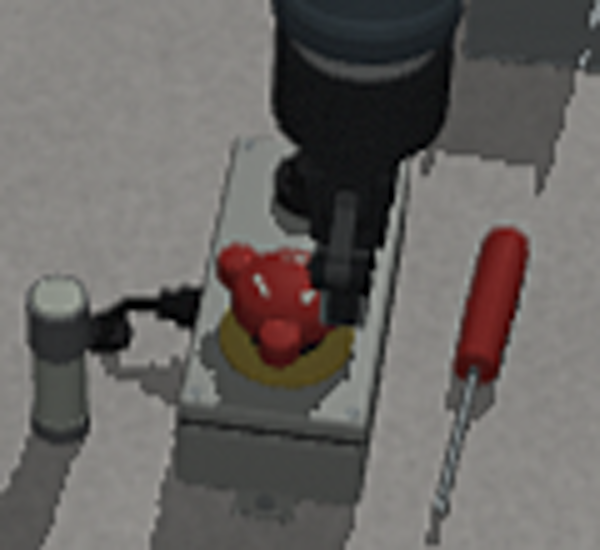

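View pics/w3.png

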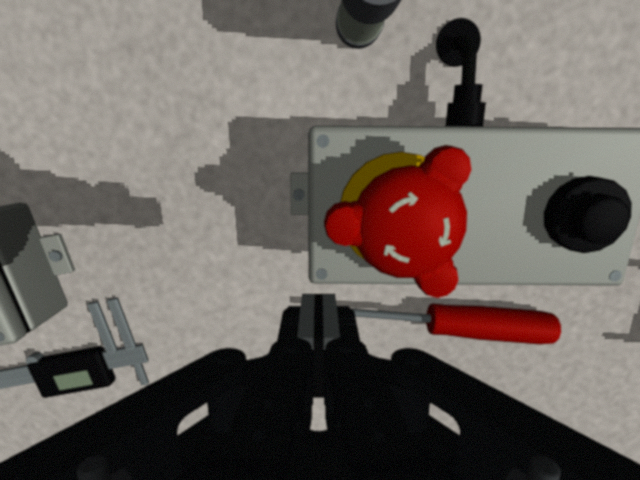

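Both views show the head sitting low on the collar, so it is latched. The fingers (wrist image, ≈(320,300)) are clear, beside lobe0 at (343,225). Going down next to lobe0.

move_arm(
  rows=[
    {"tx": 15,"ty": 1,"tz": 4,"wx": 0,"wy": 0,"wz": 0,"claw": 0},
    {"tx": 30,"ty": 1,"tz": 4,"wx": 0,"wy": 0,"wz": 0,"claw": 0},
    {"tx": 42,"ty": 1,"tz": 4,"wx": 0,"wy": 0,"wz": 0,"claw": 0},
    {"tx": 42,"ty": 1,"tz": 4,"wx": 0,"wy": 0,"wz": 0,"claw": 0},
    {"tx": 42,"ty": 1,"tz": 4,"wx": 0,"wy": 0,"wz": 0,"claw": 0},
  ],
)

```text
t: 4.95
ee_pos: [0.5468, -0.0906, 0.0891]
ee_rot: [-1.771, 1.57, 2.925]
ft_force: [0.1, -0.0, -0.0]
gripper_width: -0.002
```

```bash
python3 -c "
from h import *
rel([.545,-.088,.088],np.pi/2-.0098)
c=camera('wrist');cv2.imwrite('pics/w4.png',c['img'][:,:,::-1])
c=camera('side');a=c['img'][135:245,285:405,::-1];cv2.imwrite('pics/d3.png',cv2.resize(a,None,fx=5,fy=5,interpolation=cv2.INTER_CUBIC))
"
```

```text
t 4.95 ee [ 0.5468 -0.0906  0.0891] F [ 0.08 -0.03 -0.01] w -0.002
axes x,y,z
 [[-0.001  0.    -1.   ]
 [ 1.    -0.016 -0.001]
 [-0.016 -1.    -0.   ]]
shift mm tool [ 1.1 -1.8 -2.6]
turn deg [1.7964e+02 5.0000e-02 1.0000e-02]
turn deg [-0.36 -0.01  0.03]
```

View pics/w4.png

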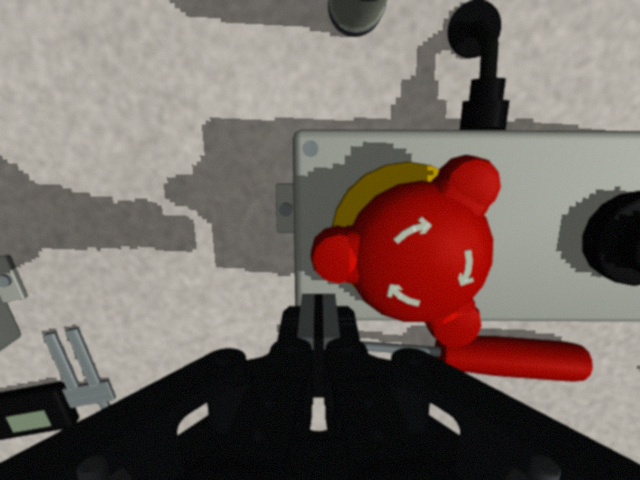

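View pics/d3.png

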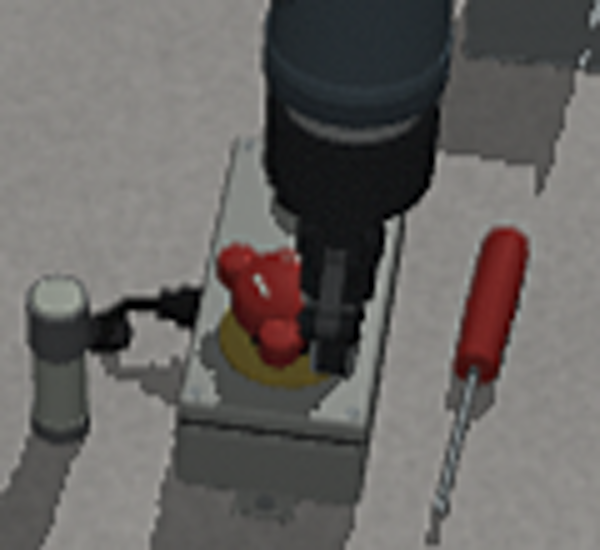

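Fingers sit beside lobe0 at mid-lobe height with no contact. Now the sideways push towards +x.

move_arm(
  rows=[
    {"tx": 0,"ty": 2,"tz": -3,"wx": 0,"wy": 0,"wz": 0,"claw": 0},
    {"tx": 0,"ty": 5,"tz": -3,"wx": 0,"wy": 0,"wz": 0,"claw": 0},
    {"tx": 0,"ty": 8,"tz": -3,"wx": 0,"wy": 0,"wz": 0,"claw": 0},
    {"tx": 0,"ty": 11,"tz": -3,"wx": 0,"wy": 0,"wz": 0,"claw": 0},
    {"tx": 0,"ty": 12,"tz": -3,"wx": 0,"wy": 0,"wz": 0,"claw": 0},
  ],
)

```text
t: 5.55
ee_pos: [0.5588, -0.087, 0.0893]
ee_rot: [-2.644, 1.57, 2.052]
ft_force: [-1.7, 3.2, 1.0]
gripper_width: -0.001
```

move_arm(
  rows=[
    {"tx": 0,"ty": 2,"tz": 0,"wx": 0,"wy": 0,"wz": 0,"claw": 0},
    {"tx": 0,"ty": 4,"tz": 0,"wx": 0,"wy": 0,"wz": 0,"claw": 0},
    {"tx": 0,"ty": 6,"tz": 0,"wx": 0,"wy": 0,"wz": 0,"claw": 0},
    {"tx": 0,"ty": 6,"tz": 0,"wx": 0,"wy": 0,"wz": 0,"claw": 0},
  ],
)

```text
t: 5.95
ee_pos: [0.5649, -0.0873, 0.0893]
ee_rot: [2.724, 1.57, 1.138]
ft_force: [-1.6, 4.3, 1.3]
gripper_width: -0.005
```

```bash
python3 -c "
from h import *
rel([.572,-.088,.088],np.pi/2-.0098)
c=camera('wrist');cv2.imwrite('pics/w5.png',c['img'][:,:,::-1])
"
```

```text
t 5.95 ee [ 0.5649 -0.0873  0.0893] F [-1.64  4.28  1.31] w -0.005
axes x,y,z
 [[ 0.     0.    -1.   ]
 [ 1.    -0.016  0.   ]
 [-0.016 -1.    -0.   ]]
shift mm tool [1.3 7.1 0.6]
turn deg [ 1.7966e+02 -2.0000e-02  4.0000e-02]
turn deg [-0.34 -0.02 -0.01]
```

View pics/w5.png

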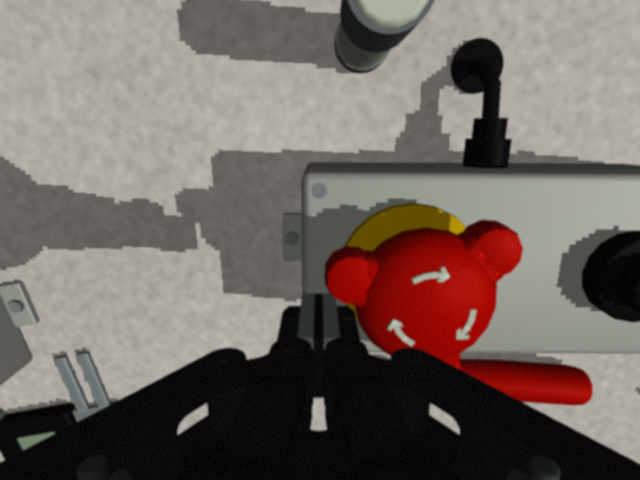

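Head turned clockwise by about 0.3 rad: lobe0 is now at (350,275), pushed by the fingers at (330,305). The y force suggests rubbing on the hub, so I'll shift outward and keep pushing.

move_arm(
  rows=[
    {"tx": 0,"ty": 2,"tz": -2,"wx": 0,"wy": 0,"wz": 0,"claw": 0},
    {"tx": 0,"ty": 4,"tz": -2,"wx": 0,"wy": 0,"wz": 0,"claw": 0},
    {"tx": 0,"ty": 6,"tz": -2,"wx": 0,"wy": 0,"wz": 0,"claw": 0},
    {"tx": 0,"ty": 8,"tz": -2,"wx": 0,"wy": 0,"wz": 0,"claw": 0},
    {"tx": 0,"ty": 8,"tz": -2,"wx": 0,"wy": 0,"wz": 0,"claw": 0},
  ],
)

```text
t: 6.5
ee_pos: [0.5728, -0.0859, 0.0891]
ee_rot: [-0.955, 1.57, -2.541]
ft_force: [-2.5, 0.3, -0.8]
gripper_width: 0.0
```

```bash
python3 -c "
from h import *
rel([.572,-.088,.088],np.pi/2-.0098)
c=camera('wrist');cv2.imwrite('pics/w6.png',c['img'][:,:,::-1])
c=camera('side');a=c['img'][135:245,285:405,::-1];cv2.imwrite('pics/d6.png',cv2.resize(a,None,fx=5,fy=5,interpolation=cv2.INTER_CUBIC))
"
```

```text
t 6.5 ee [ 0.5728 -0.0859  0.0891] F [-2.51  0.32 -0.78] w 0.0
axes x,y,z
 [[-0.    -0.    -1.   ]
 [ 1.    -0.016 -0.   ]
 [-0.016 -1.     0.   ]]
shift mm tool [ 1.1 -0.7  2.1]
turn deg [ 1.7965e+02  3.0000e-02 -2.0000e-02]
turn deg [-0.35  0.01  0.02]
```

View pics/w6.png

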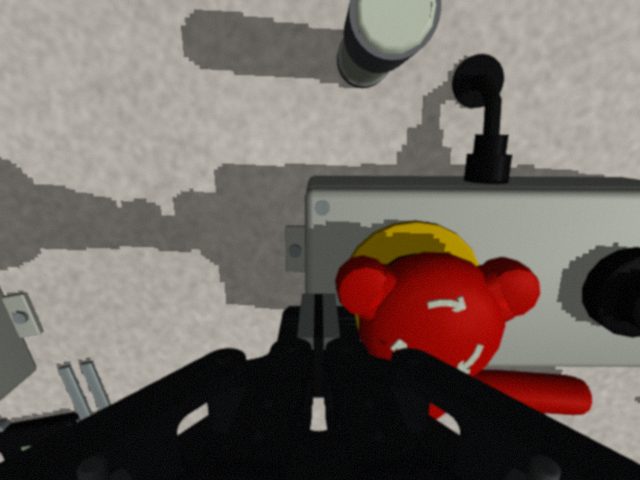

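View pics/d6.png

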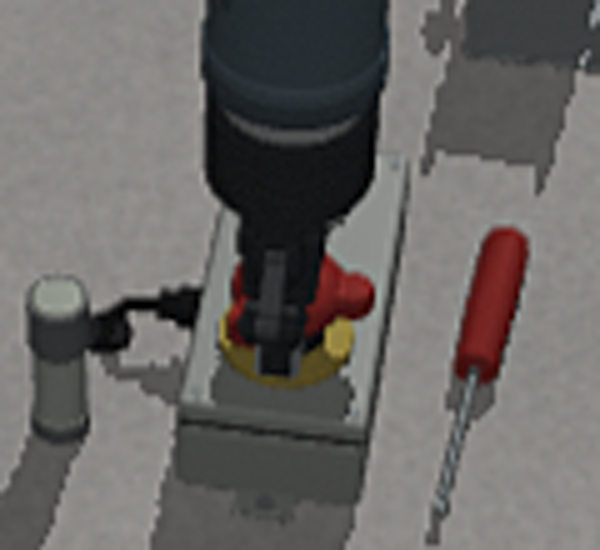

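Head turned by about 0.6 rad and the black neck shows under it again (side, ≈(315,340)), so it has popped out. Backing off the way I came, then up.

move_arm(
  rows=[
    {"tx": 0,"ty": -8,"tz": -1,"wx": 0,"wy": 0,"wz": 0,"claw": 0},
    {"tx": 0,"ty": -18,"tz": -2,"wx": 0,"wy": 0,"wz": 0,"claw": 0},
    {"tx": 0,"ty": -30,"tz": -4,"wx": 0,"wy": 0,"wz": 0,"claw": 0},
    {"tx": 0,"ty": -34,"tz": -10,"wx": 0,"wy": 0,"wz": 0,"claw": 0},
    {"tx": 0,"ty": -34,"tz": -10,"wx": 0,"wy": 0,"wz": 0,"claw": 0},
  ],
)

```text
t: 7.1
ee_pos: [0.5383, -0.0743, 0.0897]
ee_rot: [1.998, 1.57, 0.412]
ft_force: [-0.4, -0.5, -0.5]
gripper_width: -0.003
```

move_arm(
  rows=[
    {"tx": -20,"ty": 0,"tz": 0,"wx": 0,"wy": 0,"wz": 0,"claw": 0},
    {"tx": -50,"ty": 0,"tz": 0,"wx": 0,"wy": 0,"wz": 0,"claw": 0},
    {"tx": -60,"ty": 0,"tz": 0,"wx": 0,"wy": 0,"wz": 0,"claw": 0},
    {"tx": -60,"ty": 0,"tz": 0,"wx": 0,"wy": 0,"wz": 0,"claw": 0},
  ],
)

```text
t: 7.5
ee_pos: [0.5405, -0.0755, 0.1511]
ee_rot: [1.257, 1.566, -0.329]
ft_force: [0.0, -0.6, -0.4]
gripper_width: -0.001
```

```bash
python3 -c "
from h import *
rel([.572,-.2325,.15],np.pi/2-.0098)
c=camera('wrist');cv2.imwrite('pics/w7.png',c['img'][:,:,::-1])
c=camera('side');a=c['img'][135:245,285:405,::-1];cv2.imwrite('pics/d7.png',cv2.resize(a,None,fx=5,fy=5,interpolation=cv2.INTER_CUBIC))
"
```

```text
t 7.5 ee [ 0.5405 -0.0755  0.1511] F [ 0.04 -0.56 -0.43] w -0.001
axes x,y,z
 [[ 0.005 -0.002 -1.   ]
 [ 1.    -0.016  0.005]
 [-0.016 -1.     0.001]]
shift mm tool [  1.5  34.  156.5]
turn deg [ 1.7967e+02 -4.1000e-01 -1.3000e-01]
turn deg [-0.33  0.09 -0.26]
```

View pics/w7.png

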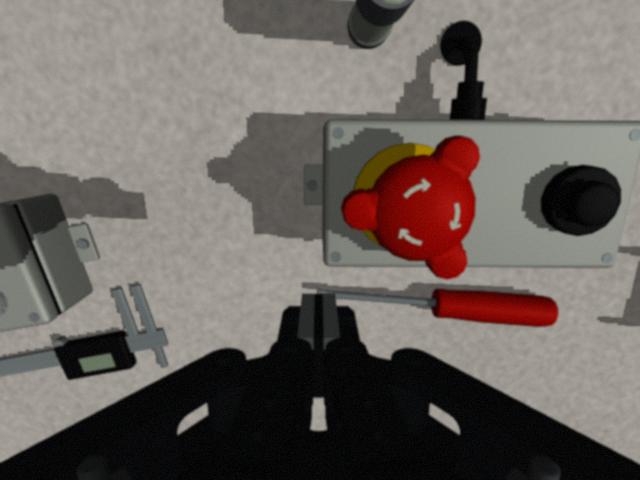

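View pics/d7.png

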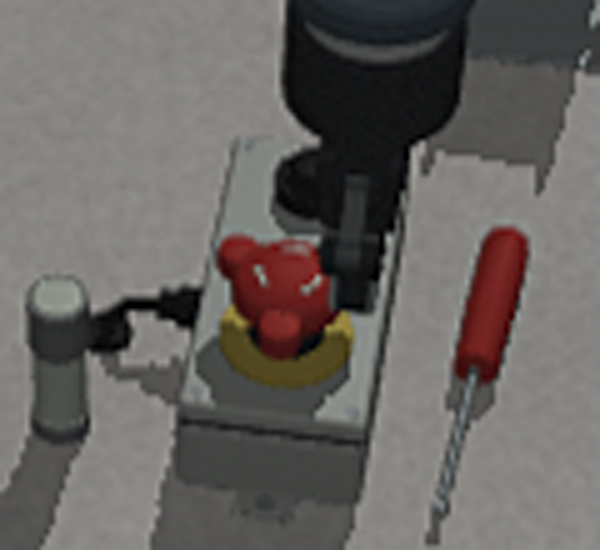

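The mushroom is out, with the neck visible and the lobe at (280,330) in the side view, up from (278,340) when latched. It is back at its rest angle. On to the reset.

move_arm(
  rows=[
    {"tx": 0,"ty": 10,"tz": 40,"wx": 0,"wy": 0,"wz": 0,"claw": 0},
    {"tx": 0,"ty": 20,"tz": 85,"wx": 0,"wy": 0,"wz": 0,"claw": 0},
    {"tx": 0,"ty": 30,"tz": 125,"wx": 0,"wy": 0,"wz": 0,"claw": 0},
    {"tx": 0,"ty": 33,"tz": 157,"wx": 0,"wy": 0,"wz": 0,"claw": 0},
    {"tx": 10,"ty": 33,"tz": 157,"wx": 0,"wy": 0,"wz": 0,"claw": 0},
  ],
)

```text
t: 8.1
ee_pos: [0.5698, -0.2374, 0.1383]
ee_rot: [0.421, 1.569, -1.17]
ft_force: [1.3, -0.1, 0.7]
gripper_width: 0.001
```

move_arm(
  rows=[
    {"tx": 15,"ty": 0,"tz": 0,"wx": 0,"wy": 0,"wz": 0,"claw": 0},
    {"tx": 30,"ty": 0,"tz": 0,"wx": 0,"wy": 0,"wz": 0,"claw": 0},
    {"tx": 42,"ty": 0,"tz": 0,"wx": 0,"wy": 0,"wz": 0,"claw": 0},
    {"tx": 42,"ty": 0,"tz": 0,"wx": 0,"wy": 0,"wz": 0,"claw": 0},
    {"tx": 42,"ty": 0,"tz": 0,"wx": 0,"wy": 0,"wz": 0,"claw": 0},
  ],
)

```text
t: 8.6
ee_pos: [0.5691, -0.232, 0.0967]
ee_rot: [-2.181, 1.569, 2.516]
ft_force: [0.2, -0.5, 0.2]
gripper_width: 0.0
```

```bash
python3 -c "
from h import *
rel([.572,-.2325,.084],np.pi/2-.0098)
c=camera('wrist');cv2.imwrite('pics/w8.png',c['img'][:,:,::-1])
c=camera('side');a=c['img'][135:245,285:405,::-1];cv2.imwrite('pics/d8.png',cv2.resize(a,None,fx=5,fy=5,interpolation=cv2.INTER_CUBIC))
"
```

```text
t 8.6 ee [ 0.5691 -0.232   0.0967] F [ 0.15 -0.47  0.17] w 0.0
axes x,y,z
 [[-0.001  0.001 -1.   ]
 [ 1.    -0.015 -0.001]
 [-0.015 -1.    -0.001]]
shift mm tool [12.7  2.9  0.5]
turn deg [1.7968e+02 1.1000e-01 7.0000e-02]
turn deg [-0.32 -0.05  0.07]
```

View pics/w8.png

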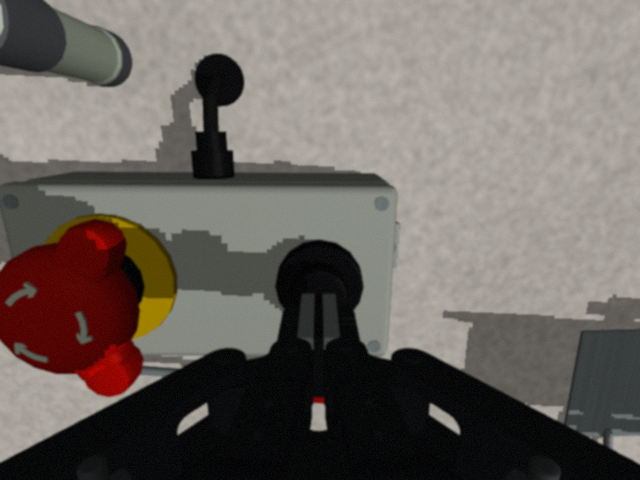

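View pics/d8.png

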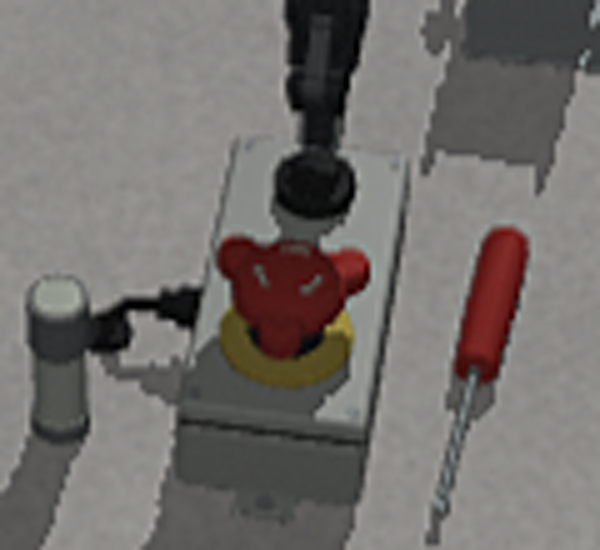

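The fingertips are over the reset button (wrist ≈(320,280)) and aligned left to right. The mushroom is at rest. Pressing.

move_arm(
  rows=[
    {"tx": 4,"ty": 3,"tz": 0,"wx": 0,"wy": 0,"wz": 0,"claw": 0},
    {"tx": 8,"ty": 3,"tz": 0,"wx": 0,"wy": 0,"wz": 0,"claw": 0},
    {"tx": 12,"ty": 3,"tz": 0,"wx": 0,"wy": 0,"wz": 0,"claw": 0},
    {"tx": 15,"ty": 3,"tz": 0,"wx": 0,"wy": 0,"wz": 0,"claw": 0},
    {"tx": 16,"ty": 3,"tz": 0,"wx": 0,"wy": 0,"wz": 0,"claw": 0},
  ],
)

```text
t: 9.2
ee_pos: [0.5724, -0.2326, 0.0812]
ee_rot: [2.787, 1.571, 1.201]
ft_force: [-0.4, 0.6, 3.6]
gripper_width: 0.003
```

move_arm(
  rows=[
    {"tx": 1,"ty": 0,"tz": 0,"wx": 0,"wy": 0,"wz": 0,"claw": 0},
    {"tx": 2,"ty": 0,"tz": 0,"wx": 0,"wy": 0,"wz": 0,"claw": 0},
    {"tx": 2,"ty": 0,"tz": 0,"wx": 0,"wy": 0,"wz": 0,"claw": 0},
  ],
)

```text
t: 9.5
ee_pos: [0.5724, -0.2327, 0.0795]
ee_rot: [1.358, 1.571, -0.229]
ft_force: [-0.7, 1.4, 3.6]
gripper_width: 0.001
```

move_arm(
  rows=[
    {"tx": 1,"ty": 0,"tz": 0,"wx": 0,"wy": 0,"wz": 0,"claw": 0},
    {"tx": 2,"ty": 0,"tz": 0,"wx": 0,"wy": 0,"wz": 0,"claw": 0},
    {"tx": 3,"ty": 0,"tz": 0,"wx": 0,"wy": 0,"wz": 0,"claw": 0},
    {"tx": 3,"ty": 0,"tz": 0,"wx": 0,"wy": 0,"wz": 0,"claw": 0},
  ],
)

```text
t: 9.9
ee_pos: [0.5724, -0.2327, 0.0779]
ee_rot: [0.913, 1.57, -0.674]
ft_force: [-4.3, 2.7, 13.5]
gripper_width: 0.0
```

End stop felt: 13.5 N, and the tip stops at z = 0.078 m, 6 mm in. Lifting off.

move_arm(
  rows=[
    {"tx": -15,"ty": 0,"tz": 0,"wx": 0,"wy": 0,"wz": 0,"claw": 0},
    {"tx": -50,"ty": 0,"tz": 0,"wx": 0,"wy": 0,"wz": 0,"claw": 0},
    {"tx": -100,"ty": 0,"tz": 0,"wx": 0,"wy": 0,"wz": 0,"claw": 0},
    {"tx": -120,"ty": -30,"tz": 0,"wx": 0,"wy": 0,"wz": 0,"claw": 0},
    {"tx": -120,"ty": -50,"tz": 0,"wx": 0,"wy": 0,"wz": 0,"claw": 0},
  ],
)

```text
t: 10.4
ee_pos: [0.5233, -0.2331, 0.2]
ee_rot: [0.908, 1.564, -0.678]
ft_force: [0.8, 0.7, 0.4]
gripper_width: -0.003
```

move_arm(
  rows=[
    {"tx": 0,"ty": -40,"tz": 0,"wx": 0,"wy": 0,"wz": 0,"claw": 0},
    {"tx": 0,"ty": -40,"tz": 0,"wx": 0,"wy": 0,"wz": 0,"claw": 0},
    {"tx": 0,"ty": -40,"tz": 0,"wx": 0,"wy": 0,"wz": 0,"claw": 0},
    {"tx": 0,"ty": -40,"tz": 0,"wx": 0,"wy": 0,"wz": 0,"claw": 0},
    {"tx": 0,"ty": -40,"tz": 0,"wx": 0,"wy": 0,"wz": 0,"claw": 0},
  ],
)

```text
t: 10.9
ee_pos: [0.4833, -0.2315, 0.1962]
ee_rot: [1.173, 1.57, -0.414]
ft_force: [-0.1, 0.7, -0.8]
gripper_width: -0.001
```

```bash
python3 -c "
from h import *
rel([.572,-.2325,.084])
c=camera('wrist');cv2.imwrite('pics/w9.png',c['img'][:,:,::-1])
c=camera('side');d=pickle.load(open('c0.pkl','rb'));cv2.imwrite('pics/d9.png',np.hstack([cv2.resize(i[135:245,285:405,::-1],None,fx=3.3,fy=3.3,interpolation=cv2.INTER_CUBIC) for i in(d['side']['img'],c['img'])]))
print('stop/reset region diff',np.abs(c['img'][180:215,320:365].astype(int)-d['side']['img'][180:215,320:365]).mean())
"
```

```text
t 10.9 ee [ 0.4833 -0.2315  0.1962] F [-0.11  0.7  -0.75] w -0.001
axes x,y,z
 [[ 0.    -0.    -1.   ]
 [ 1.    -0.015  0.   ]
 [-0.015 -1.     0.   ]]
shift mm tool [112.2  88.6  -0.4]
stop/reset region diff 4.8404232804232805
```

View pics/d9.png

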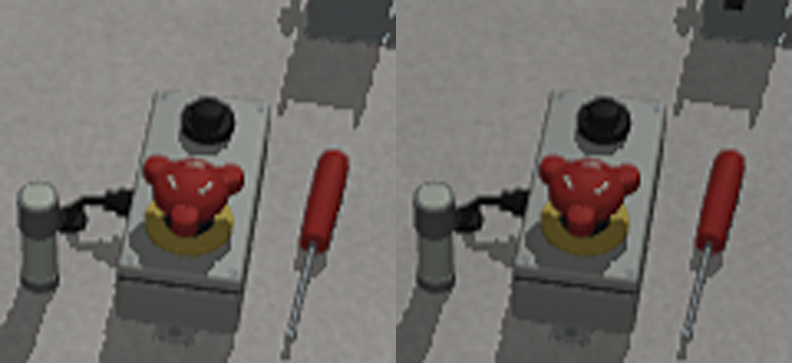

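View pics/w9.png

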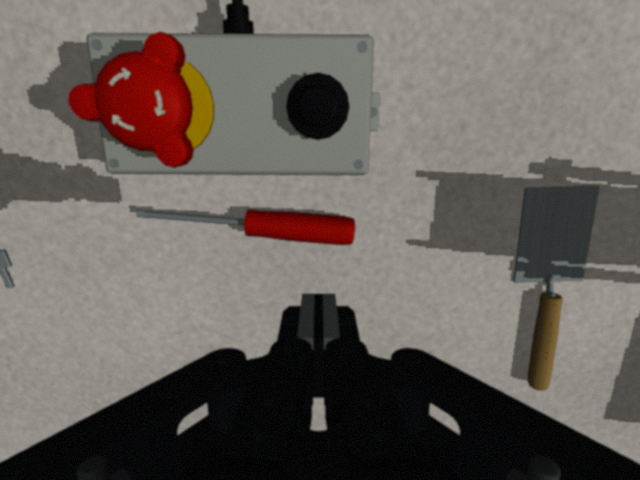

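Before (left) and after (right) look the same, with screwdriver and glue stick in place. One numeric check of the head, then hand in.

```bash
python3 -c "
from h import *
d=pickle.load(open('c0.pkl','rb'))
for n,(a,b,e,f) in dict(side=(178,212,325,362),scene=(248,280,238,278)).items():
    c=camera(n)
    for im in(d[n]['img'],c['img']):
        q=im[a:b,e:f].astype(int);m=(q[...,0]>1.8*q[...,1])&(q[...,0]>1.8*q[...,2])
        ys,xs=np.nonzero(m);print(n,m.sum(),xs.mean().round(2),ys.mean().round(2),xs.min(),xs.max(),ys.min(),ys.max())
s=sense();print(s['t'],s['ft_force'])
"
```

```text
side 431 17.57 14.6 4 33 4 28
side 431 17.57 14.61 4 33 4 28
scene 566 22.52 15.47 4 36 2 29
scene 568 22.58 15.48 4 36 2 29
11.1 [ 0.37130257 -0.20540945 -0.57264599]
```

```bash
python3 -c "
from plant import *
print(hand_in())"
```

```text
the job is handed in; nothing more can be done
None
```

I ran the whole function test with the fingers shut and handed it in at about 11 s. No verdict came back, so what follows rests on my own force readings and pictures.

- **Stop pressed:** I pushed the crown down to its end stop (about 22 N). After I lifted off, the pictures showed the head sitting low by itself, so it was latched.
- **Stop released:** I pushed sideways on one lobe until the head had turned about 0.6 rad clockwise. It sprang out, and it turned back to rest once I withdrew the fingers.
- **Reset pressed:** I pushed it about 6 mm in to its end stop (13.5 N) and let go. The last pictures show it out again.

**Last checks:** the red head's outline matches the first pictures to within 0.1 pixel in both fixed cameras. The screwdriver and glue stick look unmoved in the before and after pictures. The arm stands clear, with the force reading close to zero. I did not compare the other loose things or the switch box by measurement, but no move took the arm down near them.

**One thing to note:** during the twist the fingers rubbed the hub, with up to about 4 N sideways, so I moved them outward before finishing.

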